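# Gauge a housing two ways, then hold it over the scanner window

## Task

Pick up the aluminium housing by its square boss and, gently, press the middle of one of its short end faces squarely against the dial gauge's plunger so that the plunger goes in about half of its travel; back off, turn the housing a quarter turn and press the middle of one of its long sides against the plunger in the same way. Then carry it over the straightedge that stands between the gauge and the scanner, without hitting it, and stop with the housing hovering about a centimetre above the scanner's glass window: level, centred, its long sides along the window's long sides, never touching the scanner. Finish while still holding it there, do not put it down or let go, and leave the other things on the bench where they are.

Things in the scene. Friction and masses are not known exactly. Their poses are not given: they have to be found in the camera images.
- housing: The loose workpiece, bare aluminium, about 220 g (0.7 to 1.35 times that): a flange 70 (x) x 46 (y) x 18 (z) mm with a square boss 26 x 26 mm, 36 mm tall, on its middle, sides parallel to the flange's; 54 mm tall in all, alike after a half turn. Origin: centre of the underside; z up. It starts flat on the granite base in front of the plunger, at any yaw.
- comparator: Dial gauge on a dark granite base, fixed, left or right of the straightedge. Origin at table height; +x is the way the plunger is pushed in. Base 290 x 150 mm, x = -180 to 110 mm, top 30 mm above the table. Round dial, 56 mm across, top 56 mm above the table, centred at x = 50 mm; column 32 mm thick, top 160 mm above the table, at x = 96 mm.
- plunger_tip (a point): Centre of the plunger's flat 10 mm round tip, 41 mm above the table (11 mm above the granite), at rest 15 mm on the -x side of the comparator's origin; it is pushed along the comparator's +x and moves with the plunger.
- plunger (a joint): How far the plunger is pushed in, m: 0 out, 0.012 at its end stop; a spring resists with about 0.5 N at 0 to 3.5 N at the stop.
- straightedge: Steel straightedge standing on its edge between the comparator and the scanner, fixed: 260 mm long (x) x 24 mm thick (y) x 60 mm high (z). Origin: centre of its underside; x runs along its length, about away from the robot.
- scanner: Optical scanner, fixed: grey box 140 (x) x 116 (y) x 48 mm with a glass window on top and a black rim round the window. Origin: centre of the underside.
- window (a point): Centre of the upper face of the scanner's glass window, 50 mm above the table. The window is 86 (x) x 62 (y) mm, its long side along this point's x. The rim round it leaves an opening 108 (x) x 88 (y) mm and its top is 8 mm above the glass.
- setting_disc: Bystander: steel cylinder 22 mm across, 25 mm tall, standing on the granite base beside the dial. Origin: centre of the underside.
- thumb_nut: Bystander: stepped knurled nut 34 mm across, 30 mm tall, on the table on the robot's side of the scanner. Origin: centre of the underside.
- parts_bin: Bystander: open blue bin 170 x 110 x 60 mm with brass rings, far left. Origin: centre of the underside.
- caliper: Bystander: dial caliper lying flat along y beyond the straightedge, 210 mm long, 17 mm high. Origin: middle of its beam.
- jar: Bystander: blue jar 68 mm across, 110 mm tall, on the right. Origin: centre of the underside.
- ring_tray: Bystander: grey tray 200 x 130 mm with two rows of steel rings, 50 mm high, far right. Origin: centre of the underside.
- weight: Bystander: steel knob weight 48 mm across, 56 mm tall, on the left. Origin: centre of the underside.
Mind the look-alikes: they are no part of the job. What is shaped like the housing but purple is not meant. Leave any pink look-alike of the scanner alone.

How it is judged:
By the outcome, as a careful person would: the job done as asked, in the order asked, and still so for the second after the job is handed in, while the arm keeps its last pose, push and grip.
It also fails if it takes over 59 s, if anything falls off the work surface, if the arm or the gripper's body presses on something with over 40 N, if the wrist force passes 120 N, or if a joint passes its speed limit or range.

## Robot

A 6-joint arm with a two-finger parallel gripper is mounted at the origin on the work surface. World frame = base frame: x ahead of the robot, y to its left, z up, the work surface at z = 0. Lengths are in mm, angles in rad, forces in N, time in s.
With the tool pointing down it reaches from about 350 to 775 mm from the base axis. Payload 7.3 kg.
Tool frame: the origin (TCP) lies where the fingers leave the gripper's body, on its centre line; the fingertips stand 66 mm ahead of it and the grasp point (between the pads) lies 47 mm ahead of it; z points along the fingers, y is the line along which they close (so a half turn about z gives the same grasp; the last joint's range is limited). The gripper opens to 92 mm and grips with 3 to 60 N. Pads are 19 mm wide; open, the fingers measure 130 mm over their backs; the gripper's body (75 mm by 190 mm) begins 47 mm behind the grasp point.
Start: joints at [-1.362, 0.342, 1.524, -0, 1.275, -0.146], TCP at [182.408, -492.307, 292.241] pointing down, gripper open.
Joint ranges: [-2.53, 2.53], [-0.77, 2.02], [0.04, 2.7], [-1, 4.14], [0.28, 2.66], [-3.11, 3.11]. Speed limits (rad/s): [2.57, 2.57, 3.14, 3.14, 3.14, 3.14].

## Interface

Orientations are given as a rotation vector (axis times angle).
In Python, from workcell import get_state, read_camera, camera_model, job_done, search_frame, tip_of gives the robot as it stands.
- The arm moves only by the tool step_arm, never from a script. Its arguments are lists of equal length, an entry for each row: "rotation": the turn, a rotation vector about the tool's x, y, z scaled (see below), a list of three; "travel": the shift along the tool's x, y, z scaled (see below), a list of three; "claw": the opening, from 0 (shut) to 1 (fully open). In form: {"rotation": [[wx, wy, wz], ...], "travel": [[x, y, z], ...], "claw": [claw, ...]}. A call has 1 to 12 rows; each row is the pose to reach, as a shift and turn from the pose commanded when the call began, along the tool's axes at that moment, turning the shorter way round; what a row does not reach only later rows make up. The controller multiplies each number of a shift by 0.5 m and each number of a turn by 180 degrees. A row lasts 1/8 s, in which the tool goes at most 62.5 mm and 10.7 degrees, less where a joint would pass 70% of its speed; a pose out of reach is approached as far as the arm can. A call with a number of a shift or a turn outside -1 to 1 is refused whole. A call with a gripper value outside its range is refused whole. The fingers move at their own pace and stop on an object; the grip force is fixed at half the most. Time passes only in rows, so rows that repeat a pose let the fingers close. It gives the time, the measured TCP pose, the force, the opening and the grip force at its end, in the units of the state.
- get_state(): the state, without advancing time (a new reading comes with each control period).
- read_camera(name): name is "scene" or "side" or "wrist"; returns the picture (420x560x3 uint8, red, green, blue); there is no depth.
- camera_model(name): a dict with "fov_y" (degrees; the focal length in pixels is half the picture's height over the tangent of half this angle, whatever the lens; pixels are square), "cx", "cy" (the principal point, pixels), "rvec" (rotation vector, rad) and "tvec" (3), from world to camera coordinates, as OpenCV has them. Camera axes: x right, y down, z forward; pixel columns grow to the right and rows downward; lengths in mm; the calibration is good to about 2 mm. A picture is of the moment at which its call begins: read the wrist's pose just before it. camera_model takes no time and is no camera call; for the wrist camera it gives the pose at the moment of the call.
- job_done(): hands the job in; it is judged then, once.
Trained networks look in the newest picture that a camera, given by its name, has taken for a name from the list of things; names that differ only in an ending like _2 or _b are one class to them, and where a whole thing is asked for, a point or a joint stands for the part that bears it (a point fixed in the world has none). Each returns a list of dicts, best first, with "score" (0 to 1); they miss things now and then, are a little off and sometimes report something else, mostly with a low value. They report only what shows in the picture. A call takes as long as a camera call. They do not tell look-alikes from the thing itself.
- search_frame(target, camera): "extent" ([left, top, right, bottom] in pixels, round what is visible of it).
- tip_of(target, camera): "uv" ([column, row] in pixels: a listed point, or the origin of a listed thing).
The state is a dict: "time_s": time; "joints": joint angles; "joint_velocities": joint speeds; "effort": joint torques, N m; "ee_pos": TCP position; "orientation": TCP orientation; "force": force on the tool from outside, world axes, zero at the start; "ft_torque": the same for the moment, N m; "grip_width": finger opening in mm; "grasp_force": force on a finger pad.
Only numpy, scipy, OpenCV 4.12 (cv2) and the standard library are available. Lean on these libraries where they do the work, as an engineer would, in place of code of your own. Each camera call takes 0.05 s, during which the arm holds its last target. There are 200 camera calls.

## Working session

There is one attempt and no reset: what is moved stays moved. The work goes in short steps, Python scripts to look and compute and a tool call to move; the robot and the scene stay as the last step left them, time stands still between calls to the robot, and variables do not carry over. Pictures are saved under pics/ and viewed, at most 10 in all, crops included, and the job is handed in when it is done.

Besides the shell and the picture viewer there is one more tool, called after "Call:" by a JSON object that holds its "name" and its "arguments", one argument or row to a line. step_arm: Moves the arm, as the interface text tells. Its arguments: {"type":"object","properties":{"rotation":{"type":"array","items":{"type":"array","items":{"type":"number"}}},"travel":{"type":"array","items":{"type":"array","items":{"type":"number"}}},"claw":{"type":"array","items":{"type":"number"}}},"required":["rotation","travel","claw"]}

```bash
mkdir -p pics
cat > h.py <<'E'
import numpy as np, cv2
from scipy.spatial.transform import Rotation as R
from workcell import *
def cam(n):
    m=camera_model(n); f=210/np.tan(np.radians(m["fov_y"])/2)
    K=np.array([[f,0,m["cx"]],[0,f,m["cy"]],[0,0,1.]])
    return K,np.array(m["rvec"],float),np.array(m["tvec"],float)
def back(c,uv,z):
    K,r,t=c; Rm=cv2.Rodrigues(r)[0]
    d=Rm.T@np.linalg.inv(K)@np.array([uv[0],uv[1],1.]); o=-Rm.T@t
    return o+d*(z-o[2])/d[2]
def proj(c,P):
    K,r,t=c
    return cv2.projectPoints(np.array(P,float).reshape(-1,1,3),r,t,K,None)[0].reshape(-1,2)
def save(im,n): cv2.imwrite("pics/"+n,cv2.cvtColor(im,cv2.COLOR_RGB2BGR))
E
python3 - <<'E'
from h import *
print(camera_model("scene"));print(camera_model("wrist"));s=get_state();print(s["orientation"],s["grip_width"])
a=read_camera("scene");b=read_camera("side")
save(a,"a.png");save(b,"b.png");
zs={"housing":0+30,"comparator":0,"plunger_tip":41,"straightedge":0,"scanner":0,"window":50,"setting_disc":30,"thumb_nut":0,"jar":0}
for n in ("scene","side"):
    c=cam(n)
    for k,z in zs.items():
        for d in tip_of(k,n)[:3]: print(n,k,round(d["score"],2),np.round(d["uv"]),np.round(back(c,d["uv"],z)))
E
```

```text
{'fov_y': 54.61741020116603, 'cx': 281.63788424174146, 'cy': 206.0933252789846, 'rvec': array([ 1.76453922,  1.58899131, -0.76373321]), 'tvec': array([ -54.85700423, -272.90441207, 1625.20762758])}
{'fov_y': 66.70171851683835, 'cx': 283.4554377879676, 'cy': 213.47101870733235, 'rvec': array([-2.36472071,  1.64454457,  0.25552958]), 'tvec': array([-524.07944376,  -38.52192491,  391.88319478])}
[-3.09074213e+00 -5.54083136e-01  8.11245743e-05] 92.14704065732623
scene housing 0.93 [205. 208.] [ 460. -225.   30.]
scene housing 0.88 [157. 213.] [ 467. -367.   30.]
scene comparator 0.87 [212. 239.] [ 565. -204.    0.]
scene straightedge 0.98 [278. 229.] [543. -10.   0.]
scene scanner 0.74 [362. 168.] [256. 317.   0.]
scene scanner 0.66 [368. 238.] [612. 244.   0.]
scene window 0.7 [372. 226.] [613. 247.  50.]
scene window 0.57 [362. 160.] [275. 305.  50.]
scene setting_disc 0.39 [234. 244.] [ 625. -141.   30.]
scene thumb_nut 0.45 [364. 205.] [462. 271.   0.]
scene jar 0.76 [105. 254.] [ 594. -498.    0.]
side housing 0.78 [335. 183.] [ 472. -236.   30.]
side comparator 0.87 [307. 181.] [ 575. -192.    0.]
side straightedge 0.6 [278. 207.] [557. -15.   0.]
side scanner 0.94 [268. 311.] [271. 308.  -0.]
side scanner 0.74 [218. 238.] [603. 236.   0.]
side window 0.97 [215. 231.] [600. 246.  50.]
side window 0.81 [266. 301.] [280. 308.  50.]
side window 0.64 [229. 182.] [742.  63.  50.]
side setting_disc 0.36 [285. 172.] [ 646. -142.   30.]
side jar 0.85 [353. 145.] [ 582. -483.    0.]
```

View pics/a.png

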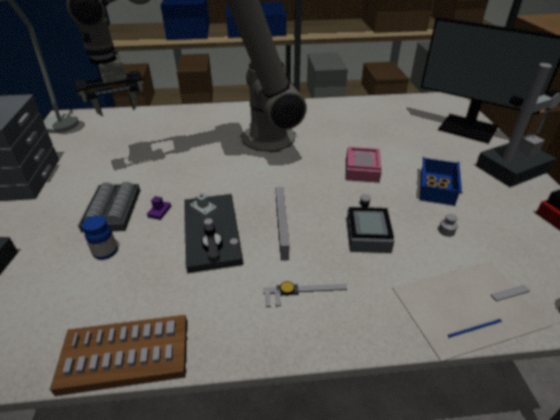

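View pics/b.png

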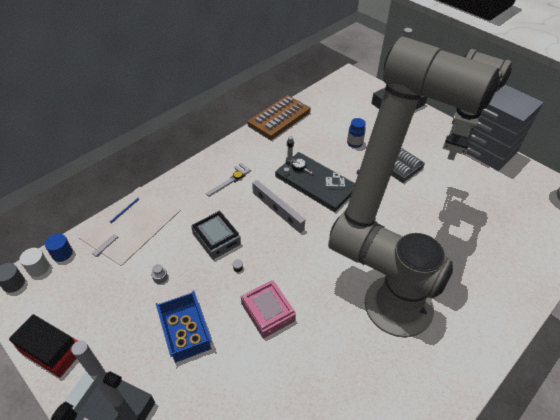

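The scene picture shows the bare-metal housing at about (203,203) on the granite base, a purple look-alike at (157,207), the grey scanner at (370,227) and the pink one at (363,163). In the side picture the housing is at (335,182) and the grey scanner at (215,232). Next I'll go above the comparator and look with the wrist camera.

```bash
cat >> h.py <<'E'
def move(p,Rt=None):
    s=get_state(); p0=np.array(s["ee_pos"]); R0=R.from_rotvec(s["orientation"])
    t=R0.inv().apply(np.array(p,float)-p0)/500
    w=np.zeros(3) if Rt is None else (R0.inv()*Rt).as_rotvec()/np.pi
    print("travel",np.round(t,5),"rot",np.round(w,5),"rows",np.ceil(np.linalg.norm(t)*500/62.5),np.ceil(np.linalg.norm(w)*180/10.7))
def down(yaw): # tool z down, tool y axis (closing line) at world angle yaw
    y=np.array([np.cos(yaw),np.sin(yaw),0]);z=np.array([0,0,-1.]);x=np.cross(y,z)
    return R.from_matrix(np.stack([x,y,z],1))
E
python3 - <<'E'
from h import *
K,r,t=cam("wrist");print(-cv2.Rodrigues(r)[0].T@t, cv2.Rodrigues(r)[0])
s=get_state();print(s["ee_pos"],R.from_rotvec(s["orientation"]).as_matrix())
move([490,-215,400],down(np.pi/2));move([490,-215,400],down(-np.pi/2));move([490,-215,400])
E
```

```text
[ 258.75617601 -463.83606133  385.12020319] [[ 3.47790836e-01 -9.37572149e-01  1.23748526e-05]
 [-8.93963194e-01 -3.31610188e-01  3.01437376e-01]
 [-2.82615185e-01 -1.04848220e-01 -9.53485977e-01]]
[ 182.39862813 -492.31663184  292.25199397] [[ 9.37736729e-01  3.47346838e-01  2.20670710e-05]
 [ 3.47346838e-01 -9.37736722e-01 -1.16645567e-04]
 [-1.98233658e-05  1.17047759e-04 -9.99999993e-01]]
travel [ 0.76954 -0.30639 -0.21555] rot [ 0.0000e+00  5.0000e-05 -8.8708e-01] rows 7.0 15.0
travel [ 0.76954 -0.30639 -0.21555] rot [ 4.0000e-05 -0.0000e+00  1.1292e-01] rows 7.0 2.0
travel [ 0.76954 -0.30639 -0.21555] rot [0. 0. 0.] rows 7.0 0.0
```

Call:
{"name": "step_arm", "arguments": {
  "rotation": [
    [0, 0, 0.113],
    [0, 0, 0.113],
    [0, 0, 0.113],
    [0, 0, 0.113],
    [0, 0, 0.113],
    [0, 0, 0.113],
    [0, 0, 0.113],
    [0, 0, 0.113],
    [0, 0, 0.113],
    [0, 0, 0.113]
  ],
  "travel": [
    [0.11, -0.044, -0.03],
    [0.22, -0.088, -0.06],
    [0.33, -0.13, -0.09],
    [0.44, -0.175, -0.123],
    [0.55, -0.22, -0.154],
    [0.66, -0.263, -0.185],
    [0.77, -0.306, -0.215],
    [0.77, -0.306, -0.215],
    [0.77, -0.306, -0.215],
    [0.77, -0.306, -0.215]
  ],
  "claw": [1, 1, 1, 1, 1, 1, 1, 1, 1, 1]
}}

```text
time_s: 2.25
ee_pos: [489.3, -216.1, 399.3]
orientation: [-3.141, 0.003, 0.002]
force: [0.4, -1.1, 0.3]
grip_width: 91.8
grasp_force: 0.0
```

Run:
```python
from h import *
s=get_state();print(s["time_s"],s["ee_pos"],s["orientation"],s["force"])
c=cam("wrist");a=read_camera("wrist");save(a,"w1.png")
for k,z in {"housing":30,"comparator":0,"plunger_tip":41,"setting_disc":30,"straightedge":0}.items():
    for d in tip_of(k,"wrist")[:2]: print(k,round(d["score"],2),np.round(d["uv"],1),np.round(back(c,d["uv"],z),1))
```

```text
2.25 [ 489.3171742  -216.08240193  399.32792902] [-3.14145804e+00  3.35056131e-03  1.56322929e-03] [ 0.3589006  -1.12888202  0.32928193]
housing 0.96 [381.3 207.8] [ 433.  -363.8   30. ]
comparator 0.72 [274.2 111. ] [ 572.7 -202.6   -0. ]
plunger_tip 0.47 [274.4 118.4] [ 563.  -203.9   41. ]
setting_disc 0.64 [226.8  59.7] [ 637.  -141.6   30. ]
setting_disc 0.55 [275.3 118.8] [ 562.2 -204.9   30. ]
straightedge 0.93 [138.6 130.7] [5.45e+02 4.00e-01 0.00e+00]
```

View pics/w1.png

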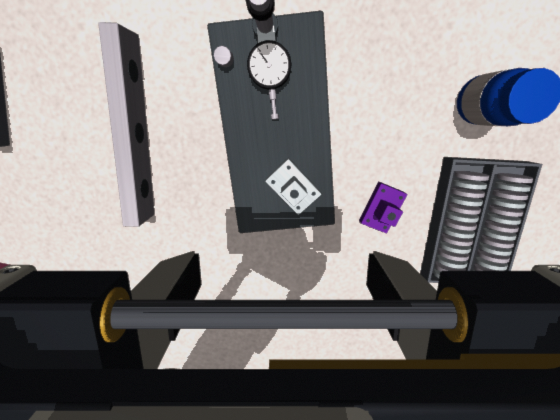

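The wrist picture shows the housing at (293,187) on the granite, turned about 45°. The plunger tip is at (274,118), the dial at (269,63), the disc at (222,55), the straightedge at (128,125) and the purple decoy at (383,207). I'll crop it to get exact corners.

Run:
```python
from h import *
a=cv2.imread("pics/w1.png")[90:240,200:350]
cv2.imwrite("pics/w1c.png",cv2.resize(a,(600,600),interpolation=cv2.INTER_CUBIC))
```

```text
(no output)
```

View pics/w1c.png

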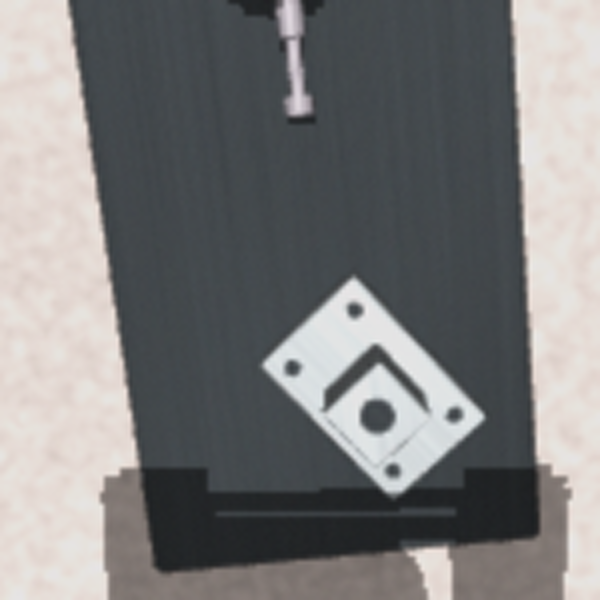

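The crop shows the flange's top corners at (353,277), (262,365), (395,497) and (485,416), and the plunger tip's front at about (299,112). The base's near corners are at (158,571) and (540,535). I'll fit the poses to these.

```bash
cat >> h.py <<'E'
from scipy.optimize import least_squares
def fit(c,local,uv,x0):
    local=np.array(local,float);uv=np.array(uv,float)
    def f(q):
        P=local.copy();P[:,:2]=local[:,:2]@np.array([[np.cos(q[2]),np.sin(q[2])],[-np.sin(q[2]),np.cos(q[2])]])+q[:2]
        return (proj(c,P)-uv).ravel()
    o=least_squares(f,x0,x_scale=[10,10,.1],loss="soft_l1");return o.x,np.round(o.fun.reshape(-1,2),1)
E
python3 - <<'E'
from h import *
c=cam("wrist")
g=lambda u,v:[200+(u+.5)/4-.5,90+(v+.5)/4-.5]
uv=[g(353,277),g(262,365),g(395,497),g(485,416)]
for p in uv: print(np.round(back(c,p,48),1))
q,e=fit(c,[[35,23,48],[35,-23,48],[-35,-23,48],[-35,23,48]],[uv[3],uv[0],uv[1],uv[2]][::1],[450,-230,-2.3]);print(q,e)
q,e=fit(c,[[35,-23,48],[35,23,48],[-35,23,48],[-35,-23,48]],[uv[3],uv[0],uv[1],uv[2]],[450,-230,-.8]);print(q,e)
q,e=fit(c,[[-180,75,30],[-180,-75,30],[110,75,30],[110,-75,30],[-15,0,46]],[g(158,571),g(540,535),[208,24],[323,11],g(299,110)],[565,-200,0.1]);print(q,e)
for p in [g(158,571),g(540,535),[208,24],[323,11]]: print(np.round(back(c,p,30),1))
print(back(c,g(299,110),46))
s=[[103,24],[141.5,22],[122,226]]
E
```

```text
[ 510.2 -221.8   48. ]
[ 479.2 -189.7   48. ]
[ 430.2 -237.4   48. ]
[ 460.6 -269.3   48. ]
[ 467.61087453 -229.64518577   -2.48912475] [[ -0.2   4.6]
 [  7.2  57.8]
 [  0.3  -1.6]
 [ -7.  -54.4]]
[ 469.73100682 -228.8261234    -0.652448  ] [[ -0.1 -15.8]
 [  7.2  -1. ]
 [  0.   16. ]
 [ -7.9   1.4]]
[ 5.78898441e+02 -2.02704538e+02  9.90856593e-02] [[-0.6  1.3]
 [ 0.6  1.2]
 [-1.7 -1.2]
 [ 0.5 -1.6]
 [ 0.5  1.2]]
[ 394.4 -146.9   30. ]
[ 409.1 -294.2   30. ]
[ 679.6 -119.2   30. ]
[ 694.  -265.9   30. ]
[ 565.57585185 -203.54930204   46.        ]
```

Run:
```python
from h import *
c=cam("wrist");print(get_state()["joints"])
g=lambda u,v:[200+(u+.5)/4-.5,90+(v+.5)/4-.5]
uv=[g(353,277),g(262,365),g(395,497),g(485,416)]
q,e=fit(c,[[35,23,48],[35,-23,48],[-35,-23,48],[-35,23,48]],[uv[1],uv[0],uv[3],uv[2]],[470,-229,.78]);print(q,e)
q,e=fit(c,[[35,23,48],[35,-23,48],[-35,-23,48],[-35,23,48]],[uv[1],uv[0],uv[3],uv[2]][::1],[470,-229,.78+np.pi]);print(q,e)
move([470,-229.5,200],down(-np.pi/2-.79))
```

```text
[-5.57799125e-01  3.03146948e-01  1.28667017e+00 -9.24237305e-05
  1.55177942e+00  1.01433852e+00]
[ 469.91354964 -229.56350413    0.76661776] [[-0.7  0. ]
 [ 0.  -0.7]
 [ 0.8 -0.1]
 [-0.1  0.9]]
[ 439.4866458  -229.47217738    3.5477712 ] [[ 51.4  41.9]
 [  0.   75.4]
 [-52.2  -1.3]
 [  0.  -34.1]]
travel [-0.03972  0.0278   0.39946] rot [3.0000e-05 1.0000e-05 2.5104e-01] rows 4.0 5.0
```

Call:
{"name": "step_arm", "arguments": {
  "rotation": [
    [0, 0, 0.05],
    [0, 0, 0.1],
    [0, 0, 0.15],
    [0, 0, 0.2],
    [0, 0, 0.255],
    [0, 0, 0.255],
    [0, 0, 0.255]
  ],
  "travel": [
    [-0.01, 0.007, 0.1],
    [-0.02, 0.014, 0.2],
    [-0.03, 0.02, 0.3],
    [-0.04, 0.028, 0.4],
    [-0.04, 0.028, 0.4],
    [-0.04, 0.028, 0.4],
    [-0.04, 0.028, 0.4]
  ],
  "claw": [1, 1, 1, 1, 1, 1, 1]
}}

```text
time_s: 3.42
ee_pos: [470.6, -229.4, 200.4]
orientation: [2.894, -1.22, 0.002]
force: [0.7, -0.1, 0.1]
grip_width: 92.0
grasp_force: 0.0
```

Run:
```python
from h import *
c=cam("wrist");a=read_camera("wrist");s=get_state();print(s["time_s"],s["ee_pos"])
def tr(l,q): return [[q[0]+np.cos(q[2])*p[0]-np.sin(q[2])*p[1],q[1]+np.sin(q[2])*p[0]+np.cos(q[2])*p[1],p[2]] for p in l]
for l,q in (([[35,23,48],[35,-23,48],[-35,-23,48],[-35,23,48]],[470,-229.5,.767]),([[13,13,84],[13,-13,84],[-13,-13,84],[-13,13,84]],[470,-229.5,.767])):
    cv2.polylines(a,[np.round(proj(c,tr(l,q))*8).astype(int).reshape(-1,1,2)],True,(255,0,0),1,cv2.LINE_AA,3)
save(a,"w2.png");move([470,-229.5,118],down(-np.pi/2-.804))
```

```text
3.475 [ 470.62874993 -229.33524193  200.47864371]
travel [-0.00093  0.00118  0.16496] rot [-0.0001  -0.00055  0.00172] rows 2.0 1.0
```

View pics/w2.png

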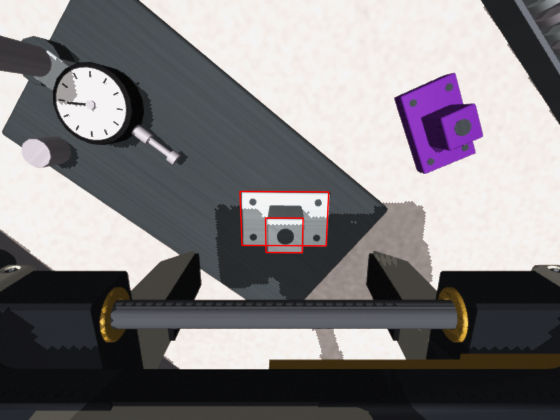

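The predicted flange and boss outlines land on the housing, with the boss at about (285,235), so the pose is good. I'll descend and grip.

Call:
{"name": "step_arm", "arguments": {
  "rotation": [
    [0, 0, 0.0015],
    [0, 0, 0.0015],
    [0, 0, 0.0015],
    [0, 0, 0.0015],
    [0, 0, 0.0015],
    [0, 0, 0.0015],
    [0, 0, 0.0015],
    [0, 0, 0.0015],
    [0, 0, 0.0015],
    [0, 0, 0.0015],
    [0, 0, 0.0015],
    [0, 0, 0.0015]
  ],
  "travel": [
    [0, 0.001, 0.08],
    [-0.001, 0.001, 0.14],
    [-0.001, 0.001, 0.165],
    [-0.001, 0.001, 0.165],
    [-0.001, 0.001, 0.165],
    [-0.001, 0.001, 0.165],
    [-0.001, 0.001, 0.165],
    [-0.001, 0.001, 0.165],
    [-0.001, 0.001, 0.165],
    [-0.001, 0.001, 0.165],
    [-0.001, 0.001, 0.165],
    [-0.001, 0.001, 0.165]
  ],
  "claw": [1, 1, 1, 1, 0, 0, 0, 0, 0, 0, 0, 0]
}}

```text
time_s: 4.97
ee_pos: [469.6, -229.1, 117.2]
orientation: [2.89, -1.232, -0.0]
force: [-0.2, -0.1, -0.0]
grip_width: 26.1
grasp_force: 30.0
```

Run:
```python
from h import *
s=get_state();print(s)
R0=R.from_rotvec(s["orientation"]).as_matrix();print(R0)
O=np.array([579,-202.7]);Y=.099;u=np.array([np.cos(Y),np.sin(Y)])
p=O-u*(15+35+25); print(p)
move([p[0],p[1],120],down(Y-np.pi)); move([s["ee_pos"][0],s["ee_pos"][1],120])
```

```text
{'time_s': 4.975, 'joints': array([-6.00637179e-01,  5.45751989e-01,  1.74718364e+00, -1.17829672e-04,
        8.48674516e-01,  1.77623438e+00]), 'joint_velocities': array([-0.00016155, -0.00020909, -0.00169491, -0.00034017,  0.00057224,
        0.00011552]), 'effort': array([ 1.23147229e-01, -4.67994404e+01, -1.79094976e+01,  5.77014580e-02,
       -8.88920110e-02,  7.97373330e-03]), 'ee_pos': array([ 469.56107678, -229.10171769,  117.18130684]), 'orientation': array([ 2.88984029e+00, -1.23203260e+00, -5.42096726e-05]), 'force': array([-0.21152697, -0.0591268 , -0.03223675]), 'ft_torque': array([ 0.08859906,  0.00597937, -0.03224348]), 'grasp_force': 29.995462596416473, 'grip_width': 26.121891230682998}
[[ 6.92391968e-01 -7.21521557e-01 -6.44015685e-05]
 [-7.21521560e-01 -6.92391966e-01 -6.30591289e-05]
 [ 9.07392273e-07  9.01287545e-05 -9.99999996e-01]]
[ 504.36723741 -210.1128772 ]
travel [ 0.0208  -0.07652 -0.00564] rot [ 3.0000e-05 -1.0000e-05  2.1193e-01] rows 1.0 4.0
travel [ 0.       0.      -0.00564] rot [0. 0. 0.] rows 1.0 0.0
```

Call:
{"name": "step_arm", "arguments": {
  "rotation": [
    [0, 0, 0],
    [0, 0, 0.05],
    [0, 0, 0.1],
    [0, 0, 0.15],
    [0, 0, 0.2],
    [0, 0, 0.212],
    [0, 0, 0.212],
    [0, 0, 0.212],
    [0, 0, 0.212],
    [0, 0, 0.212]
  ],
  "travel": [
    [0, 0, -0.02],
    [0, 0, -0.02],
    [0.005, -0.02, -0.02],
    [0.01, -0.04, -0.02],
    [0.016, -0.06, -0.02],
    [0.021, -0.0765, -0.02],
    [0.021, -0.0765, -0.02],
    [0.021, -0.0765, -0.0045],
    [0.021, -0.0765, -0.0045],
    [0.021, -0.0765, -0.0045]
  ],
  "claw": [0, 0, 0, 0, 0, 0, 0, 0, 0, 0]
}}

```text
time_s: 6.22
ee_pos: [504.2, -210.3, 119.3]
orientation: [2.328, -2.109, -0.001]
force: [0.2, 0.7, -1.1]
grip_width: 25.8
grasp_force: 30.0
```

Run:
```python
from h import *
c=cam("wrist");a=read_camera("wrist");s=get_state();print(s["time_s"],s["ee_pos"],s["force"],s["joints"])
R0=R.from_rotvec(s["orientation"]).as_matrix();print(R0, np.arctan2(R0[1,0],R0[0,0]))
save(cv2.resize(a[:330,0:330],None,fx=1.8,fy=1.8,interpolation=cv2.INTER_CUBIC),"w3.png")
for d in tip_of("plunger_tip","wrist"): print(d, back(c,d["uv"],41))
```

```text
6.275 [ 504.31768556 -210.32121812  119.48554047] [-0.21103581 -0.43618175 -1.59286213] [-5.35355212e-01  5.75928036e-01  1.67686329e+00 -9.53657905e-05
  8.88841651e-01  2.50761493e+00]
[[ 9.85225412e-02 -9.95134817e-01 -7.24525298e-05]
 [-9.95134819e-01 -9.85225382e-02 -4.31061642e-05]
 [ 3.57582377e-05  7.63469639e-05 -9.99999996e-01]] -1.4721136973249611
{'uv': [182.5, 259.6], 'score': 0.68} [ 562.82134747 -203.67247559   41.        ]
```

View pics/w3.png

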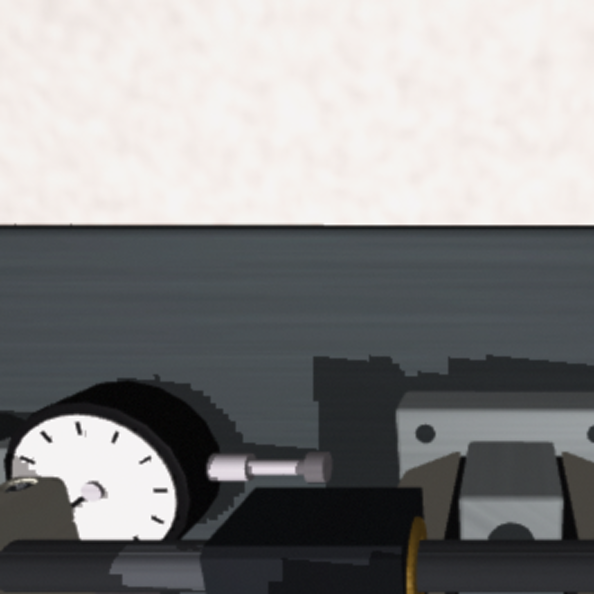

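The base edge is horizontal (row 225), so the yaw is aligned. The plunger tip's front is at crop (331,466) and the flange's end face at (398,440), a gap of about 24 mm. I'll approach gently.

Call:
{"name": "step_arm", "arguments": {
  "rotation": [
    [0, 0, 0],
    [0, 0, 0],
    [0, 0, 0],
    [0, 0, 0],
    [0, 0, 0],
    [0, 0, 0],
    [0, 0, 0],
    [0, 0, 0],
    [0, 0, 0],
    [0, 0, 0],
    [0, 0, 0],
    [0, 0, 0]
  ],
  "travel": [
    [-0.001, -0.008, 0],
    [-0.001, -0.016, 0],
    [-0.001, -0.024, 0],
    [-0.001, -0.032, 0],
    [-0.001, -0.038, 0],
    [-0.001, -0.042, 0],
    [-0.001, -0.045, 0],
    [-0.001, -0.048, 0],
    [-0.001, -0.051, 0],
    [-0.001, -0.054, 0],
    [-0.001, -0.054, 0],
    [-0.001, -0.054, 0]
  ],
  "claw": [0, 0, 0, 0, 0, 0, 0, 0, 0, 0, 0, 0]
}}

```text
time_s: 7.82
ee_pos: [531.2, -207.0, 119.4]
orientation: [2.328, -2.109, -0.0]
force: [-1.5, -0.5, -2.0]
grip_width: 26.1
grasp_force: 30.0
```

Run:
```python
from h import *
c=cam("wrist");a=read_camera("wrist");F=[]
save(cv2.resize(a[180:330,90:290],None,fx=4,fy=4,interpolation=cv2.INTER_CUBIC),"w4.png")
for i in range(3):
    for d in tip_of("plunger_tip","wrist")[:1]: print(d, back(c,d["uv"],41))
    s=get_state();F.append(s["force"])
print(s["time_s"],s["ee_pos"],np.round(F,2))
```

```text
{'uv': [224.6, 256.9], 'score': 0.92} [ 565.19602599 -204.5387535    41.        ]
{'uv': [224.6, 256.9], 'score': 0.92} [ 565.19602599 -204.5387535    41.        ]
{'uv': [224.6, 256.9], 'score': 0.92} [ 565.19602599 -204.5387535    41.        ]
8.025 [ 531.17562949 -207.04846897  119.46482327] [[-1.72 -1.12 -0.53]
 [-0.7  -0.4  -1.39]
 [-1.58  0.77 -1.34]]
```

View pics/w4.png

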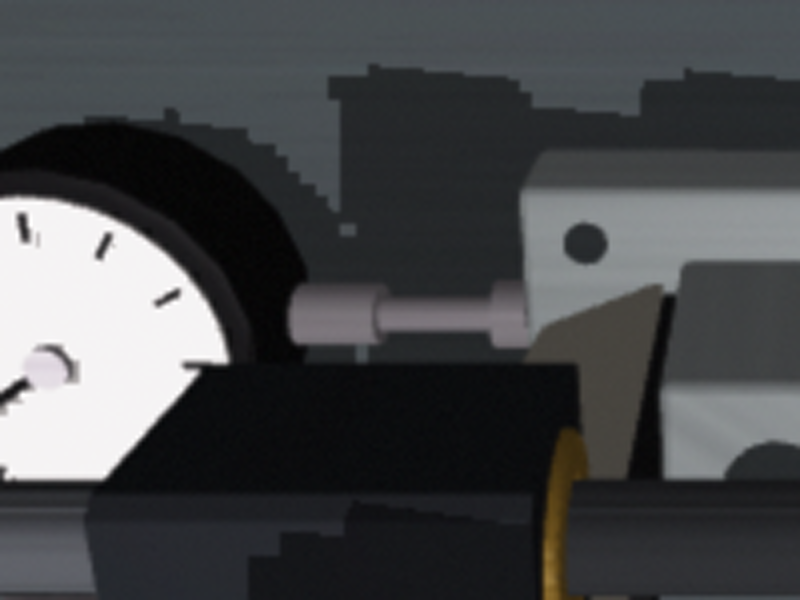

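The flange's end face now touches the plunger tip at crop (525,315), at about 1.4 N, which is about 3 mm in. I'll go another 3 mm and check.

Call:
{"name": "step_arm", "arguments": {
  "rotation": [
    [0, 0, 0],
    [0, 0, 0],
    [0, 0, 0],
    [0, 0, 0],
    [0, 0, 0]
  ],
  "travel": [
    [0, -0.002, 0],
    [0, -0.004, 0],
    [0, -0.006, 0],
    [0, -0.006, 0],
    [0, -0.006, 0]
  ],
  "claw": [0, 0, 0, 0, 0]
}}

```text
time_s: 8.65
ee_pos: [534.2, -206.7, 119.4]
orientation: [2.328, -2.109, -0.0]
force: [-1.7, -0.7, -1.3]
grip_width: 26.1
grasp_force: 30.0
```

Run:
```python
from h import *
c=cam("wrist");F=[]
a=read_camera("wrist");save(a,"w5.png")
b=cv2.imread("pics/w4.png")
for i in range(6):
    read_camera("wrist");F.append(get_state()["force"])
for d in tip_of("plunger_tip","wrist")[:1]: print(d, back(c,d["uv"],41))
s=get_state();print(s["time_s"],s["ee_pos"],np.round(np.mean(F,0),2),np.round(F,1)[:,0])
for r in (257,258,259): print(a[r,150:235].mean(1).astype(int))
```

```text
{'uv': [225.7, 258.0], 'score': 0.75} [ 567.57069885 -203.58518124   41.        ]
9.05 [ 534.20784497 -206.72829947  119.45515454] [-1.71 -0.09 -1.34] [-1.8 -1.9 -1.6 -2.5 -1.2 -1.3]
[ 18  13  13  16  19  20  16   6   7   6   6   5   5   5   5   6  12  46
 106 112 112 112 112 112 112 112 111 112 112 112 113 113 113 112 112 112
 112 111  96  82 102 103 103 104 104 104 104 104 104 104 104 105 104 105
 104 104 103 103 103 104 104 105 109 114 114 115 114 115 115 115 111  90
 114 133 137 136 138 137 137 137 137 137 138 134 131]
[ 23  15  14  15  16  19  15  11   7   5   5   5   7   7   6   7  15  50
 112 118 119 118 118 117 118 119 118 118 119 119 118 118 120 119 118 118
 118 116  94  91 113 116 117 116 116 116 117 117 117 117 117 117 117 116
 117 117 117 118 119 118 118 119 121 122 124 125 124 125 124 125 122 105
 115 133 138 138 140 139 140 138 136 134 129 105  89]
[ 45  17  14  14  15  19  20  15   8   6   8   6   7   7   7   7  18  62
 113 119 119 119 120 119 119 119 118 119 119 119 120 121 120 120 120 120
 120 117  95  95 116 119 120 119 121 120 120 120 120 121 120 120 121 121
 122 122 121 121 122 121 121 122 124 125 126 126 126 127 129 127 124 107
 115 132 137 139 138 137 136 129 106 101  80  72  68]
```

Call:
{"name": "step_arm", "arguments": {
  "rotation": [
    [0, 0, 0],
    [0, 0, 0],
    [0, 0, 0],
    [0, 0, 0],
    [0, 0, 0],
    [0, 0, 0],
    [0, 0, 0],
    [0, 0, 0]
  ],
  "travel": [
    [0, -0.001, 0],
    [0, -0.001, 0],
    [0, -0.001, 0],
    [0, 0.006, 0],
    [0, 0.02, 0],
    [0, 0.04, 0],
    [0, 0.059, 0],
    [0, 0.059, 0]
  ],
  "claw": [0, 0, 0, 0, 0, 0, 0, 0]
}}

```text
time_s: 10.05
ee_pos: [504.1, -209.8, 119.6]
orientation: [2.327, -2.11, -0.0]
force: [-0.0, 0.7, -2.0]
grip_width: 25.7
grasp_force: 30.0
```

Call:
{"name": "step_arm", "arguments": {
  "rotation": [
    [0, 0, -0.05],
    [0, 0, -0.1],
    [0, 0, -0.15],
    [0, 0, -0.2],
    [0, 0, -0.25],
    [0, 0, -0.3],
    [0, 0, -0.35],
    [0, 0, -0.4],
    [0, 0, -0.45],
    [0, 0, -0.5],
    [0, 0, -0.5],
    [0, 0, -0.5]
  ],
  "travel": [
    [0, 0, 0],
    [0, 0, 0],
    [0, 0, 0],
    [0, 0, 0],
    [0, 0, 0],
    [0, 0, 0],
    [0, 0, 0],
    [0, 0, 0],
    [0, 0, 0],
    [0, 0, 0],
    [0, 0, 0],
    [0, 0, 0]
  ],
  "claw": [0, 0, 0, 0, 0, 0, 0, 0, 0, 0, 0, 0]
}}

```text
time_s: 11.55
ee_pos: [505.0, -209.7, 119.5]
orientation: [3.138, 0.15, 0.0]
force: [0.6, -0.4, -1.0]
grip_width: 26.0
grasp_force: 30.0
```

Run:
```python
from h import *
c=cam("wrist");F=[]
a=read_camera("wrist");save(cv2.resize(a[20:330,130:430],None,fx=1.9,fy=1.9,interpolation=cv2.INTER_CUBIC),"w6.png")
for d in tip_of("plunger_tip","wrist")[:1]: print(d, back(c,d["uv"],41))
s=get_state();print(s["time_s"],s["ee_pos"],s["force"]);R0=R.from_rotvec(s["orientation"]).as_matrix();print(R0,np.arctan2(R0[1,0],R0[0,0]))
d=np.array([564.07,-204.2])-s["ee_pos"][:2];u=R0[:2,0];v=R0[:2,1];print("to tip, tool x,y",d@u,d@v)
```

```text
{'uv': [285.2, 158.6], 'score': 0.87} [ 562.86736697 -205.01495788   41.        ]
11.65 [ 504.95176846 -209.63664673  119.49091463] [-0.35674761 -0.16745798 -2.55278782]
[[ 9.95315309e-01  9.66820214e-02  1.47492646e-04]
 [ 9.66820406e-02 -9.95315310e-01 -1.29430308e-04]
 [ 1.34288105e-04  1.43083857e-04 -9.99999981e-01]] 0.09683329981536662
to tip, tool x,y 59.3669070095316 0.30449239667355776
```

View pics/w6.png

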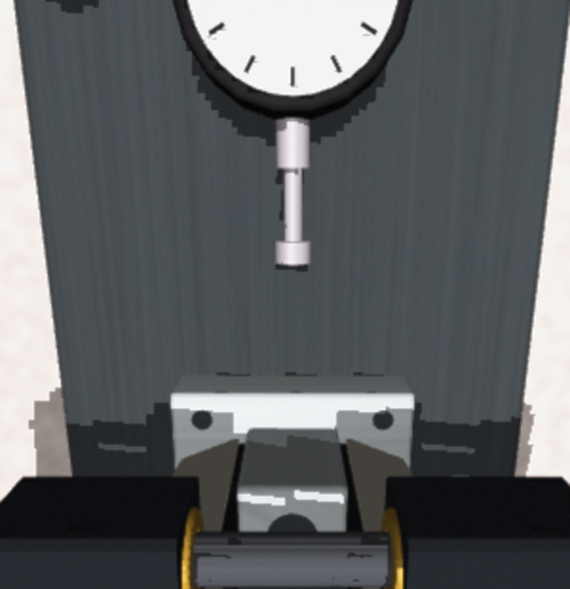

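The plunger tip at crop (292,255) sits over the flange's mid-line (293), and the long side is square to it. I'll approach gently, about 41.5 mm.

Call:
{"name": "step_arm", "arguments": {
  "rotation": [
    [0, 0, 0],
    [0, 0, 0],
    [0, 0, 0],
    [0, 0, 0],
    [0, 0, 0],
    [0, 0, 0],
    [0, 0, 0],
    [0, 0, 0],
    [0, 0, 0],
    [0, 0, 0],
    [0, 0, 0],
    [0, 0, 0]
  ],
  "travel": [
    [0.012, 0, 0],
    [0.026, 0, 0],
    [0.04, 0, 0],
    [0.052, 0, 0],
    [0.062, 0, 0],
    [0.068, 0, 0],
    [0.072, 0, 0],
    [0.076, 0, 0],
    [0.08, 0, 0],
    [0.083, 0, 0],
    [0.083, 0, 0],
    [0.083, 0, 0]
  ],
  "claw": [0, 0, 0, 0, 0, 0, 0, 0, 0, 0, 0, 0]
}}

```text
time_s: 13.15
ee_pos: [546.0, -205.5, 119.4]
orientation: [-3.138, -0.155, 0.0]
force: [-2.2, -0.1, -1.0]
grip_width: 25.8
grasp_force: 30.0
```

Run:
```python
from h import *
c=cam("wrist");F=[]
a=read_camera("wrist");save(cv2.resize(a[100:300,180:390],None,fx=2.8,fy=2.8,interpolation=cv2.INTER_CUBIC),"w7.png")
for i in range(7):
    read_camera("wrist");F.append(get_state()["force"])
for d in tip_of("plunger_tip","wrist")[:1]: print(d, back(c,d["uv"],41))
s=get_state();print(s["time_s"],s["ee_pos"],np.round(np.mean(F,0),2),np.round(F,1)[:,0])
d=np.array([564.07,-204.2])-s["ee_pos"][:2];R0=R.from_rotvec(s["orientation"]).as_matrix();print(d@R0[:2,0],d@R0[:2,1])
```

```text
{'uv': [285.2, 222.5], 'score': 0.82} [ 567.92374574 -204.31183024   41.        ]
13.6 [ 546.13368394 -205.51620134  119.41576186] [-2.03  0.07 -1.62] [-1.8 -1.9 -1.7 -2.  -1.6 -2.6 -2.5]
17.97869842805312 0.4584947298921669
```

View pics/w7.png

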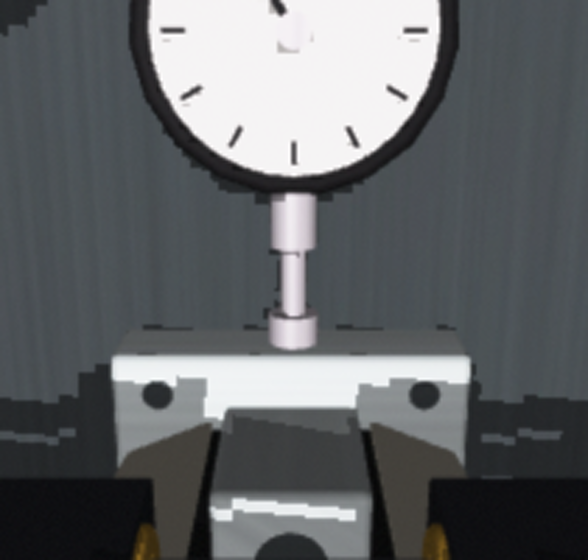

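The plunger tip is in contact at crop (293,335), mid-side, at a mean of 2.0 N, so about 6 mm in. Next I'll back off, lift and cross over high.

Call:
{"name": "step_arm", "arguments": {
  "rotation": [
    [0, 0, 0],
    [0, 0, 0],
    [0, 0, 0],
    [0, 0, 0],
    [0, 0, 0],
    [0, 0, 0],
    [0, 0, 0],
    [0, 0, 0],
    [0, 0, 0],
    [0, 0, 0]
  ],
  "travel": [
    [-0.01, 0, 0],
    [-0.03, 0, 0],
    [-0.06, 0, 0],
    [-0.08, 0, 0],
    [-0.08, 0, -0.05],
    [-0.08, 0, -0.12],
    [-0.08, 0, -0.2],
    [-0.08, 0, -0.3],
    [-0.08, 0, -0.38],
    [-0.08, 0, -0.42]
  ],
  "claw": [0, 0, 0, 0, 0, 0, 0, 0, 0, 0]
}}

```text
time_s: 14.85
ee_pos: [506.5, -209.7, 332.3]
orientation: [3.135, 0.155, 0.006]
force: [1.3, 0.6, -2.4]
grip_width: 25.7
grasp_force: 30.0
```

Call:
{"name": "step_arm", "arguments": {
  "rotation": [
    [0, 0, 0],
    [0, 0, 0],
    [0, 0, 0],
    [0, 0, 0],
    [0, 0, 0],
    [0, 0, 0],
    [0, 0, 0],
    [0, 0, 0],
    [0, 0, 0],
    [0, 0, 0],
    [0, 0, 0],
    [0, 0, 0]
  ],
  "travel": [
    [0.01, -0.06, 0],
    [0.03, -0.15, 0],
    [0.05, -0.25, 0],
    [0.07, -0.35, 0],
    [0.09, -0.45, 0],
    [0.1, -0.55, 0],
    [0.11, -0.65, 0],
    [0.12, -0.74, 0],
    [0.13, -0.82, 0],
    [0.135, -0.87, 0],
    [0.135, -0.9, 0],
    [0.135, -0.9, 0]
  ],
  "claw": [0, 0, 0, 0, 0, 0, 0, 0, 0, 0, 0, 0]
}}

```text
time_s: 16.35
ee_pos: [528.9, 245.3, 329.3]
orientation: [3.137, 0.157, -0.0]
force: [0.2, -1.2, -3.1]
grip_width: 25.9
grasp_force: 30.0
```

Run:
```python
from h import *
c=cam("wrist");a=read_camera("wrist");save(a,"w8.png")
for k,z in (("window",50),("scanner",0)):
    for d in tip_of(k,"wrist")[:2]: print(k,d, back(c,d["uv"],z))
s=get_state();print(s["time_s"],s["ee_pos"],s["force"],s["joints"])
```

```text
window {'uv': [292.3, 120.4], 'score': 0.67} [602.63031393 242.72347072  50.        ]
window {'uv': [72.2, 245.9], 'score': 0.35} [423.38124978 502.98611181  50.        ]
scanner {'uv': [290.4, 121.5], 'score': 0.63} [600.06788243 243.53520669   0.        ]
scanner {'uv': [284.2, 250.9], 'score': 0.47} [420.93688669 233.31515568   0.        ]
16.5 [529.32994428 243.95685513 329.5243193 ] [-0.46221826 -0.43646618 -1.2231885 ] [ 3.00612266e-01  4.25990801e-01  1.29223015e+00 -4.82626938e-04
  1.42335710e+00  1.77378031e+00]
```

View pics/w8.png

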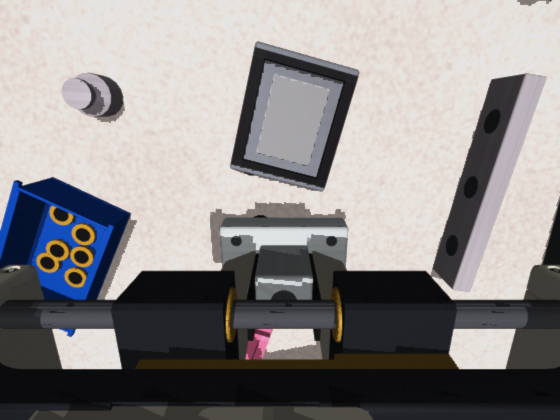

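The grey scanner's glass is centred at about (294,120), with its long side near image-vertical and tilted about 13°. The straightedge is on the right at (490,180) and the thumb nut is hidden behind the housing at (260,217). I've used all 10 views, so I'll continue numerically with segmentation.

```bash
cat > win.py <<'E'
from h import *
def glass(c,a,seed=None,tol=14):
    if seed is None: seed=tip_of("window","wrist")[0]["uv"]
    b=cv2.medianBlur(a,3);m=np.zeros((422,562),np.uint8)
    cv2.floodFill(b,m,(int(seed[0]),int(seed[1])),0,(tol,)*3,(tol,)*3,4|(255<<8)|cv2.FLOODFILL_FIXED_RANGE|cv2.FLOODFILL_MASK_ONLY)
    k=max(cv2.findContours(m[1:-1,1:-1],cv2.RETR_EXTERNAL,cv2.CHAIN_APPROX_NONE)[0],key=cv2.contourArea)
    k=cv2.convexHull(k);P=np.array([back(c,p,50)[:2] for p in k[:,0,:]],np.float32)
    return cv2.minAreaRect(P),cv2.boundingRect(k),cv2.contourArea(k)
def dark(c,a,seed,z=58):
    g=(a.max(2)<60).astype(np.uint8)
    ks=cv2.findContours(g,cv2.RETR_EXTERNAL,cv2.CHAIN_APPROX_NONE)[0]
    for k in ks:
        if cv2.pointPolygonTest(k,(float(seed[0]),float(seed[1])),False)>0:
            k=cv2.convexHull(k);P=np.array([back(c,p,z)[:2] for p in k[:,0,:]],np.float32)
            return cv2.minAreaRect(P),cv2.boundingRect(k),cv2.contourArea(k)
E
python3 - <<'E'
from win import *
c=cam("wrist");a=cv2.cvtColor(cv2.imread("pics/w8.png"),cv2.COLOR_BGR2RGB)
print(a[120,225:365:2].tolist())
for t in (8,14,20,30): print(glass(c,a,(294,120),t))
print(dark(c,a,(294,120)))
E
```

```text
[[231, 225, 220], [231, 223, 217], [231, 222, 216], [230, 219, 214], [228, 217, 212], [229, 220, 214], [231, 222, 217], [126, 118, 117], [35, 34, 36], [36, 34, 37], [37, 34, 37], [37, 35, 37], [37, 36, 38], [34, 34, 37], [136, 138, 149], [141, 144, 154], [142, 144, 154], [142, 143, 154], [142, 143, 154], [158, 159, 167], [168, 166, 170], [168, 166, 169], [168, 167, 170], [169, 166, 170], [168, 166, 170], [168, 166, 168], [169, 166, 170], [168, 165, 169], [168, 165, 168], [167, 164, 168], [167, 165, 168], [167, 164, 167], [168, 165, 168], [168, 166, 169], [167, 164, 167], [165, 164, 166], [166, 164, 167], [165, 164, 167], [166, 165, 167], [166, 164, 168], [166, 165, 168], [166, 164, 166], [166, 165, 167], [167, 165, 168], [165, 164, 167], [166, 164, 167], [166, 163, 166], [164, 163, 165], [137, 140, 149], [132, 135, 145], [132, 134, 145], [133, 134, 144], [132, 134, 145], [126, 128, 139], [28, 28, 30], [33, 32, 34], [33, 31, 34], [33, 32, 33], [31, 31, 32], [33, 32, 34], [174, 169, 166], [231, 227, 223], [231, 226, 221], [231, 227, 222], [231, 229, 226], [231, 228, 226], [231, 227, 223], [231, 226, 220], [231, 224, 219], [231, 228, 224]]
(((602.20654296875, 241.94635009765625), (62.26980972290039, 85.99302673339844), 81.1920166015625), (257, 74, 72, 90), 4411.0)
(((602.0974731445312, 242.05914306640625), (62.80176544189453, 86.82575225830078), 80.93302917480469), (256, 74, 74, 91), 4489.5)
(((602.1058959960938, 242.09432983398438), (63.549163818359375, 87.02873229980469), 81.15580749511719), (256, 74, 74, 91), 4542.5)
(((601.2265625, 242.47406005859375), (84.67411041259766, 103.18663787841797), 81.37348175048828), (245, 65, 85, 108), 6508.0)
(((601.9130249023438, 242.20684814453125), (110.51319122314453, 123.72792053222656), 81.22120666503906), (232, 48, 125, 139), 11837.0)
```

Run:
```python
from h import *
t=np.radians(81.15)
move([602.1,242.0,230],down(t-np.pi/2))
```

```text
travel [0.14444 0.018   0.19907] rot [ 1.5000e-04  7.0000e-05 -4.1973e-01] rows 2.0 8.0
```

Call:
{"name": "step_arm", "arguments": {
  "rotation": [
    [0, 0, -0.05],
    [0, 0, -0.1],
    [0, 0, -0.15],
    [0, 0, -0.2],
    [0, 0, -0.25],
    [0, 0, -0.3],
    [0, 0, -0.35],
    [0, 0, -0.4],
    [0, 0, -0.42],
    [0, 0, -0.42],
    [0, 0, -0.42]
  ],
  "travel": [
    [0.01, 0, 0.02],
    [0.03, 0.002, 0.04],
    [0.05, 0.005, 0.06],
    [0.07, 0.008, 0.09],
    [0.09, 0.01, 0.12],
    [0.11, 0.012, 0.15],
    [0.13, 0.015, 0.18],
    [0.14, 0.018, 0.195],
    [0.144, 0.018, 0.199],
    [0.144, 0.018, 0.199],
    [0.144, 0.018, 0.199]
  ],
  "claw": [0, 0, 0, 0, 0, 0, 0, 0, 0, 0, 0]
}}

```text
time_s: 17.88
ee_pos: [601.9, 242.5, 230.2]
orientation: [2.386, 2.043, 0.0]
force: [0.4, -0.0, -0.5]
grip_width: 25.9
grasp_force: 30.0
```

Run:
```python
from win import *
c=cam("wrist");a=read_camera("wrist");s=get_state();print(s["time_s"],s["ee_pos"],s["joints"])
R0=R.from_rotvec(s["orientation"]).as_matrix();print(np.degrees(np.arctan2(R0[1,0],R0[0,0])),R0[2])
t=np.radians(-8.85);C=np.array([[np.cos(t),-np.sin(t)],[np.sin(t),np.cos(t)]])
# predicted rim/glass/box corners in this picture vs the picture itself
for n,hx,hy,z in (("glass",43,31,50),("open",54,44,58),("box",70,58,48)):
    P=[[*(C@[sx*hx,sy*hy]+[602.1,242]),z] for sx,sy in ((1,1),(1,-1),(-1,-1),(-1,1))];print(n,np.round(proj(c,P)).tolist())
save(a,"w9.png")
for col in (215,285,355): print(col,a[60:280:3,col].mean(1).astype(int).tolist())
for d in tip_of("window","wrist")[:2]+tip_of("scanner","wrist")[:2]: print(d)
move([602.1,242.0,147.2],down(np.radians(81.15)-np.pi/2))
```

```text
17.925 [601.80714358 242.72625056 230.27248503] [ 2.65409247e-01  6.18612988e-01  1.24028248e+00 -1.20996619e-04
  1.28225439e+00  4.19589324e-01]
81.16810450912139 [ 7.44394917e-05  4.51641487e-04 -9.99999895e-01]
glass [[334.0, 175.0], [331.0, 241.0], [238.0, 241.0], [235.0, 175.0]]
open [[350.0, 161.0], [343.0, 258.0], [225.0, 258.0], [219.0, 161.0]]
box [[367.0, 143.0], [358.0, 267.0], [211.0, 267.0], [201.0, 143.0]]
215 [230, 229, 232, 232, 234, 235, 234, 235, 234, 232, 233, 232, 232, 232, 230, 232, 234, 233, 232, 233, 235, 235, 235, 231, 231, 231, 74, 57, 36, 35, 43, 39, 39, 39, 32, 29, 30, 31, 30, 30, 28, 18, 18, 16, 17, 16, 17, 17, 16, 16, 16, 16, 16, 15, 15, 14, 14, 13, 15, 19, 21, 25, 32, 41, 44, 56, 68, 70, 99, 224, 180, 12, 11, 12]
285 [233, 232, 232, 233, 230, 226, 227, 228, 229, 232, 235, 234, 235, 235, 233, 232, 230, 229, 232, 231, 232, 231, 230, 229, 230, 231, 59, 67, 29, 37, 36, 36, 34, 76, 154, 153, 154, 152, 174, 177, 176, 176, 176, 176, 176, 176, 175, 175, 174, 176, 173, 173, 170, 63, 64, 66, 108, 128, 130, 130, 128, 128, 66, 65, 64, 63, 65, 65, 65, 65, 64, 64, 100, 124]
355 [234, 234, 234, 229, 226, 227, 231, 231, 233, 230, 228, 234, 234, 235, 234, 233, 229, 231, 233, 233, 231, 230, 230, 231, 233, 233, 124, 78, 31, 34, 45, 40, 44, 35, 32, 32, 32, 30, 30, 32, 31, 31, 31, 31, 35, 39, 47, 49, 59, 72, 88, 110, 114, 134, 136, 137, 139, 139, 141, 142, 142, 142, 142, 143, 141, 138, 134, 133, 202, 229, 174, 13, 12, 11]
{'uv': [286.1, 209.2], 'score': 0.77}
{'uv': [280.1, 194.8], 'score': 0.88}
travel [-0.00178  0.00097  0.16613] rot [ 1.3e-04 -2.0e-05  3.3e-04] rows 2.0 1.0
```

Run:
```python
from win import *
c=cam("wrist");a=cv2.imread("pics/w9.png").mean(2).astype(int)
r=a[192];print("glass row192 L",r[228:246].tolist(),"R",r[324:342].tolist())
print("glass top col 270,300",a[168:180,270].tolist(),a[168:180,300].tolist())
s=get_state();R0=R.from_rotvec(s["orientation"]).as_matrix();p=np.array(s["ee_pos"])
F=[p+R0@np.array([sx*23,sy*35,z]) for z in (69.2,87.2) for sx,sy in((1,-1),(1,1))]
print("flange far edge predicted top,bottom",np.round(proj(c,F),1).tolist())
for rr in (232,238): print(rr,[(i,int(a[rr,i])) for i in range(205,365) if abs(a[rr,i+1]-a[rr,i-1])>22])
for cc in (240,330): print(cc,[(i,int(a[i,cc])) for i in range(200,262) if abs(a[i+1,cc]-a[i-1,cc])>22])
```

```text
glass row192 L [78, 77, 78, 77, 77, 77, 96, 168, 175, 175, 176, 175, 175, 175, 176, 174, 175, 175] R [174, 174, 172, 174, 173, 174, 174, 174, 170, 150, 146, 147, 147, 147, 145, 145, 146, 137]
glass top col 270,300 [153, 152, 151, 151, 151, 151, 173, 177, 177, 176, 177, 175] [152, 151, 151, 150, 153, 167, 175, 174, 175, 175, 175, 175]
flange far edge predicted top,bottom [[219.4, 226.9], [349.1, 227.0], [225.2, 216.6], [343.1, 216.6]]
232 [(207, 125), (208, 101), (209, 76), (213, 71), (214, 33), (218, 16), (219, 42), (220, 112), (346, 116), (347, 100), (348, 39), (352, 27), (353, 53), (354, 132), (358, 133), (359, 188), (360, 228)]
238 [(208, 124), (209, 83), (213, 72), (214, 45), (215, 19), (219, 29), (220, 79), (221, 118), (230, 126), (231, 86), (232, 45), (240, 58), (241, 121), (326, 114), (327, 55), (335, 49), (336, 87), (337, 124), (346, 108), (347, 68), (348, 30), (352, 31), (353, 71), (354, 135), (358, 147), (359, 228)]
240 [(216, 167), (217, 120), (218, 72), (226, 74), (227, 100), (236, 123), (237, 85), (238, 58), (243, 55), (244, 88), (245, 119), (255, 116), (256, 76)]
330 [(216, 172), (217, 142), (218, 76), (226, 71), (227, 94), (228, 107), (235, 118), (236, 50), (243, 42), (244, 70), (245, 97), (246, 180), (247, 133), (256, 113), (257, 75)]
```

Run:
```python
from win import *
a=cv2.imread("pics/w9.png").mean(2)
def sub(col,r0,r1,up):
    g=np.diff(col[r0:r1])*up; w=np.clip(g,0,None); w[w<6]=0
    return np.nan if w.sum()==0 else r0+.5+(w*np.arange(len(w))).sum()/w.sum()
for n,r0,r1,up,X in(("glass",168,180,1,range(240,330)),("flange top",222,232,1,range(240,335)),("flange bottom",212,221,-1,range(240,335)),("box far",132,145,-1,range(205,360))):
    Y=np.array([sub(a[:,x],r0,r1,up) for x in X]);k=~np.isnan(Y);f=np.polyfit(np.array(X)[k],Y[k],1);print(n,np.degrees(np.arctan(f[0])),np.polyval(f,285),k.sum())
```

```text
glass -0.2492456843422911 173.37784387982097 90
flange top 0.23794238234153167 227.11714798622583 95
flange bottom 0.25983014079561934 217.22394695238728 95
box far -0.18169484430872931 139.1797066371769 155
```

Call:
{"name": "step_arm", "arguments": {
  "rotation": [
    [0, 0, -0.0025],
    [0, 0, -0.0025],
    [0, 0, -0.0025],
    [0, 0, -0.0025],
    [0, 0, -0.0025],
    [0, 0, -0.0025],
    [0, 0, -0.0025],
    [0, 0, -0.0025],
    [0, 0, -0.0025],
    [0, 0, -0.0025]
  ],
  "travel": [
    [0.001, 0, 0.03],
    [0.001, 0, 0.06],
    [0.001, 0, 0.09],
    [0.001, 0, 0.115],
    [0.001, 0, 0.135],
    [0.001, 0, 0.15],
    [0.001, 0, 0.16],
    [0.001, 0, 0.166],
    [0.001, 0, 0.166],
    [0.001, 0, 0.166]
  ],
  "claw": [0, 0, 0, 0, 0, 0, 0, 0, 0, 0]
}}

```text
time_s: 19.27
ee_pos: [602.0, 243.7, 147.3]
orientation: [2.376, 2.055, 0.001]
force: [-0.1, 0.1, -1.0]
grip_width: 25.4
grasp_force: 30.0
```

Run:
```python
from win import *
P=[];c=cam("wrist");a=read_camera("wrist");save(a,"w10.png")
for i in range(6): read_camera("wrist");s=get_state();P.append(s["ee_pos"])
p=np.mean(P,0);R0=R.from_rotvec(s["orientation"]).as_matrix();print(s["time_s"],p,np.degrees(np.arctan2(R0[1,0],R0[0,0])),R0[2],s["force"],s["grip_width"])
F=[p+R0@np.array([sx*23,sy*35,z]) for z in (69.2,87.2) for sx,sy in((1,-1),(1,1))];print("flange",np.round(proj(c,F),1).tolist())
t=np.radians(-8.85);C=np.array([[np.cos(t),-np.sin(t)],[np.sin(t),np.cos(t)]])
for n,hx,hy,z in (("glass",43,31,50),("open",54,44,58),("box",70,58,48)):
    Q=[[*(C@[sx*hx,sy*hy]+p[:2]),z] for sx,sy in ((1,1),(1,-1),(-1,-1),(-1,1))];print(n,np.round(proj(c,Q),1).tolist())
g=a.mean(2)
for x in (250,285,320): print(x,[(i,int(g[i,x])) for i in range(120,290) if abs(g[i+1,x]-g[i-1,x])>14])
for r in (190,196,202,240,250): print(r,[(i,int(g[r,i])) for i in range(160,400) if abs(g[r,i+1]-g[r,i-1])>18])
```

```text
19.625 [601.86460119 243.64786166 147.15343673] 81.70911925520947 [-1.78387806e-05  1.98131154e-04 -9.99999980e-01] [ 0.02407438 -0.06062101 -1.16702361] 25.92895564434755
flange [[219.2, 226.9], [348.8, 226.9], [225.0, 216.6], [342.8, 216.6]]
glass [[354.1, 199.9], [347.0, 288.6], [219.6, 287.5], [214.6, 198.6]]
open [[377.7, 182.1], [364.5, 312.4], [201.7, 311.0], [191.5, 180.2]]
box [[402.0, 155.8], [382.0, 321.2], [183.8, 319.5], [167.5, 153.4]]
250 [(146, 237), (147, 128), (148, 54), (154, 59), (155, 96), (156, 129), (157, 128), (158, 50), (159, 12), (160, 18), (161, 35), (180, 47), (181, 103), (182, 156), (198, 150), (199, 129), (200, 183), (216, 182), (217, 133), (218, 79), (226, 81), (227, 108), (228, 121), (229, 133), (250, 139), (251, 126), (252, 84), (277, 58), (279, 44), (280, 29)]
285 [(146, 236), (147, 162), (148, 65), (149, 46), (154, 54), (155, 88), (156, 124), (157, 130), (158, 74), (159, 20), (160, 13), (161, 37), (180, 41), (181, 82), (182, 157), (196, 156), (197, 95), (199, 105), (200, 181), (216, 184), (217, 155), (218, 84), (226, 80), (227, 105), (228, 119), (22
[... 1631 characters left out ...]
(327, 45), (335, 42), (336, 61), (337, 130), (341, 141), (342, 158), (345, 153), (347, 140), (348, 181), (350, 177), (351, 113), (352, 83), (366, 75), (367, 54), (368, 15), (383, 13), (384, 40), (385, 116), (386, 152), (389, 138), (390, 169), (391, 234)]
250 [(177, 138), (178, 108), (179, 80), (183, 78), (184, 29), (200, 15), (201, 47), (202, 80), (216, 88), (217, 124), (218, 180), (220, 179), (221, 136), (258, 136), (259, 115), (260, 79), (307, 75), (308, 113), (309, 133), (331, 133), (332, 157), (333, 230), (345, 224), (346, 203), (347, 186), (349, 179), (350, 135), (351, 86), (365, 74), (366, 53), (367, 14), (382, 14), (383, 42), (384, 121), (385, 152), (388, 144), (389, 192), (390, 238)]
```

```bash
python3 -c "
from workcell import *
print(job_done())"
```

```text
the job is handed in; nothing more can be done
None
```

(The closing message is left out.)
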